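Pack four pneumatic parts into their shaped foam cartons

ROBOT

A 6-joint arm with a two-finger parallel gripper is mounted at the origin on the work surface. World frame = base frame: x ahead of the robot, y to its left, z up, the work surface at z = 0. Lengths are in mm, angles in degrees, forces in N, time in s.
With the tool pointing down it reaches from about 300 to 850 mm from the base axis. Payload 4.2 kg.
Tool frame: the origin (TCP) lies midway between the tips of the shut fingers; the grasp point (between the pads) lies 19 mm behind it (env.grip_point_offset is the distance from the TCP to the grasp point, in mm); z points along the fingers, x is the direction in which the jaws open and shut, and the axes are right-handed (so a half turn about z gives the same grasp; the last joint's range is limited). The gripper opens to 91 mm and grips with 3 to 60 N. Pads are 32 mm wide; open, the fingers measure 118 mm over their backs; the gripper's body (76 mm by 178 mm) begins 60 mm behind the grasp point.
Start: joints at [72.536, 18.312, 89.639, -0, 72.044, -1.146], TCP at [161.557, 551.854, 213.976] pointing down, gripper open.
Joint ranges: [-177.97, 177.97], [-48.28, 115.42], [12.27, 149.76], [-77.06, 257.06], [2.81, 150.46], [-146.56, 146.56]. Speed limits (degrees/s): [147.25, 147.25, 180, 180, 180, 180].

INTERFACE

Orientations are given as [roll, pitch, yaw] about the fixed x, y, z axes, in that order (R = Rz(yaw) Ry(pitch) Rx(roll)).
In Python, from workcell import env gives the robot as it stands.
- The arm moves only by the shell command python3 -m pendant 'ROWS' [FORCE]. ROWS is JSON, a list of rows, each an object with "xyz": the shift along the tool's x, y, z in m, a list of three; "roll": the turn about the tool's z in degrees; "jaw": the closure, from 0 (fully open) to 1 (shut). A call has exactly 8 rows; each row is the pose to reach, as a shift and turn from the pose commanded when the call began, along the tool's axes at that moment; what a row does not reach only later rows make up. A row lasts 1/8 s, in which the tool goes at most 62.5 mm and 10.7 degrees, less where a joint would pass 70% of its speed; a pose out of reach is approached as far as the arm can. A call with a gripper value outside its range is refused whole. The fingers move at their own pace and stop on an object; FORCE is the grip in N (left out, the last holds). Time passes only in rows, so rows that repeat a pose let the fingers close, or fill a call up. It gives the time, the measured TCP pose, the force and the opening at its end, in the units of the state.
- env.state(): the state, without advancing time (a new reading comes with each control period).
- env.grab_frame(name): name is "side" or "top"; returns (picture, depth): 384x512x3 uint8, blue, green, red; 384x512 float32, mm along the optical axis (not along the pixel's ray), 0 where there is no reading.
- env.camera_params(name): a dict with "camera_matrix" (3x3 intrinsics, pixels), "D" ([k1, k2, p1, p2, k3] as OpenCV has them; the pictures are not rectified), "cam_to_world" (4x4, takes a point from camera to world coordinates). Camera axes: x right, y up, looking along -z (the intrinsics and any distortion apply to the point x, -y, -z); pixel columns grow to the right and rows downward; lengths in mm; the calibration is good to about 2 mm. A picture is of the moment at which its call begins. camera_params takes no time and is no camera call.
- env.job_done(): hands the job in, once; it reports no verdict.
The state is a dict: "time_s": time; "qpos": joint angles; "qvel": joint speeds; "effort": joint torques, N m; "ee_pos": TCP position; "ee_rot": TCP orientation; "force": force on the tool from outside, world axes, zero at the start; "torque": the same for the moment, N m; "gripper_width": finger opening in mm.
Only numpy, scipy, OpenCV 4.12 (cv2) and the standard library are available. Lean on these libraries where they do the work, as an engineer would, in place of code of your own. Each camera call takes 0.05 s, during which the arm holds its last target. There are 200 camera calls.

TASK

Pack the order: set each of the four loose pneumatic parts upright into the carton whose foam recess is cut for it (the square cylinder in the square recess, the oblong valve in the oblong one, the thick filter bowl in the large round one, the slim brass silencer in the small round one), so that it rests flat on the recess's bottom, squared up with it where it has sides. Lower each part in rather than dropping it, and leave the tape roll and the white box where they are.

Things in the scene. Friction and masses are not known exactly. Their poses are not given: they have to be found in the camera images.
- cylinder_mid (a point): Compact pneumatic cylinder: square aluminium block 45 x 45 mm, 50 mm tall, with a short steel piston rod (12 mm diameter) standing 15 mm above the middle of its top; about 0.25 kg. x and y square to its sides. Stands upright on the bench, loose. Point: the centre of its block, half-way up (25 mm above its underside); z up along its axis.
- valve_mid (a point): Pneumatic valve: oblong aluminium block, 30 mm along its x, 80 mm along its y, 40 mm tall, with dark port holes on top; about 0.22 kg. Stands upright on the bench, loose. Point: its centre, half-way up (20 mm above its underside); z up along its axis.
- bowl_mid (a point): Filter bowl: thick round aluminium can, 50 mm diameter, 60 mm tall, with a dark band near the top; about 0.2 kg. Stands upright on the bench, loose. Point: its centre, half-way up (30 mm above its underside); z up along its axis.
- silencer_mid (a point): Silencer: slim round brass body, 28 mm diameter for the lower 46 mm, then tapering to 20 mm at the top, 56 mm tall; about 0.12 kg. Stands upright on the bench, loose. Point: its centre, half-way up (28 mm above its underside); z up along its axis.
- nest_square: Shallow brown cardboard carton fixed on the bench, 90 mm along its x, 120 mm along its y, 20 mm high, filled flush to the top with black foam; in its middle one square, 61 x 61 mm recess, 10 mm deep, with a flat light-grey bottom 10 mm above the bench. Its sides are along the carton's x and y. It is cut for the compact cylinder (8 mm of room all round). Origin: centre of the carton's underside, on the bench, below the recess's middle; z up.
- nest_oblong: Shallow brown cardboard carton fixed on the bench, 90 mm along its x, 120 mm along its y, 20 mm high, filled flush to the top with black foam; in its middle one oblong, 46 mm along x by 96 mm along y recess, 10 mm deep, with a flat light-grey bottom 10 mm above the bench. It is cut for the valve, whose x and y then lie along the carton's, either way round (8 mm of room all round). Origin: centre of the carton's underside, on the bench, below the recess's middle; z up.
- nest_large_round: Shallow brown cardboard carton fixed on the bench, 90 mm along its x, 120 mm along its y, 20 mm high, filled flush to the top with black foam; in its middle one large round, 66 mm diameter recess, 10 mm deep, with a flat light-grey bottom 10 mm above the bench. It is cut for the filter bowl (8 mm of room all round). Origin: centre of the carton's underside, on the bench, below the recess's middle; z up.
- nest_small_round: Shallow brown cardboard carton fixed on the bench, 90 mm along its x, 120 mm along its y, 20 mm high, filled flush to the top with black foam; in its middle one small round, 44 mm diameter recess, 10 mm deep, with a flat light-grey bottom 10 mm above the bench. It is cut for the silencer (8 mm of room all round). Origin: centre of the carton's underside, on the bench, below the recess's middle; z up.
- tape_roll: Bystander, to be left alone: a roll of brown packing tape, a ring 90 mm in outer diameter, 48 mm high, lying loose beyond the work. Origin: centre of its underside.
- white_box: Bystander, to be left alone: a closed white paper box, 60 mm along x, 90 mm along y, 50 mm high, loose at the left of the work. Origin: centre of its underside.
There are look-alikes about, which are no part of the job. Leave any green or turquoise look-alike of the nest_square alone.

How it is judged (in metres and radians):
At the end, for the whole second after the job is handed in: Each part upright (tilt under 0.1 rad) and at rest on the bottom of its own recess: centre within 12 mm of the recess's middle and within 4 mm of its resting height; sides of the cylinder (any quarter turn) and valve (either way round) within 0.3 rad of the recess's sides (horizontal distance between cylinder_mid and nest_square below 0.012 m and z of cylinder_mid in the frame of nest_square between 0.031 and 0.039 m and angle between each of cylinder_mid, valve_mid, bowl_mid, silencer_mid's own z axis and vertical below 0.1 rad and linear speed of each of cylinder, valve, bowl, silencer below 0.02 m/s and horizontal distance between valve_mid and nest_oblong below 0.012 m and z of valve_mid in the frame of nest_oblong between 0.026 and 0.034 m and horizontal distance between bowl_mid and nest_large_round below 0.012 m and z of bowl_mid in the frame of nest_large_round between 0.036 and 0.044 m and horizontal distance between silencer_mid and nest_small_round below 0.012 m and z of silencer_mid in the frame of nest_small_round between 0.034 and 0.042 m and (angle between the x axis of cylinder_mid and the x axis of nest_square, either way round below 0.3 rad or angle between the y axis of cylinder_mid and the x axis of nest_square, either way round below 0.3 rad) and angle between the x axis of valve_mid and the x axis of nest_oblong, either way round below 0.3 rad); the robot touches nothing.
It fails at once if the compact cylinder is dropped: it falls freely, out of the fingers, faster than 0.7 m/s (from about 25 mm up) (linear speed of cylinder above 0.7 m/s and contact force between the fingers and cylinder below 0.02 N).
It fails at once if the valve is dropped: it falls freely, out of the fingers, faster than 0.7 m/s (from about 25 mm up) (linear speed of valve above 0.7 m/s and contact force between the fingers and valve below 0.02 N).
It fails at once if the filter bowl is dropped: it falls freely, out of the fingers, faster than 0.7 m/s (from about 25 mm up) (linear speed of bowl above 0.7 m/s and contact force between the fingers and bowl below 0.02 N).
It fails at once if the silencer is dropped: it falls freely, out of the fingers, faster than 0.7 m/s (from about 25 mm up) (linear speed of silencer above 0.7 m/s and contact force between the fingers and silencer below 0.02 N).
It fails at once if the tape roll or the white box is moved by more than 20 mm (distance of any of tape_roll, white_box from where it was at the start of the episode above 0.02 m).
It also fails if it takes over 109 s, if anything falls off the work surface, if the arm or the gripper's body presses on something with over 40 N, if the wrist force passes 120 N, or if a joint passes its speed limit or range.

## Working session

There is one attempt and no reset: what is moved stays moved. The work goes in short steps, Python scripts to look and compute and a shell command to move; the robot and the scene stay as the last step left them, time stands still between calls to the robot, and variables do not carry over. Pictures are saved under pics/ and viewed, about 12 in all and at most 16, crops included, and the job is handed in when it is done.

```bash
mkdir -p pics; ls; cat > h.py <<'E'
from workcell import env
import cv2, numpy as np
def grab(n):
    p,d=env.grab_frame(n); return p.copy(),d.copy()
def points(n,d):
    c=env.camera_params(n);K=np.array(c["camera_matrix"]);D=np.array(c["D"],float);T=np.array(c["cam_to_world"])
    h,w=d.shape;u,v=np.meshgrid(np.arange(w),np.arange(h))
    q=cv2.undistortPoints(np.stack([u,v],-1).reshape(-1,1,2).astype(float),K,D).reshape(h,w,2)
    P=np.stack([q[...,0]*d,-q[...,1]*d,-d],-1)
    return P@T[:3,:3].T+T[:3,3]
def ray(n,uv,z):
    c=env.camera_params(n);K=np.array(c["camera_matrix"]);D=np.array(c["D"],float);T=np.array(c["cam_to_world"])
    q=cv2.undistortPoints(np.array(uv,float).reshape(-1,1,2),K,D).reshape(-1,2)
    r=np.c_[q[:,0],-q[:,1],-np.ones(len(q))]@T[:3,:3].T
    o=T[:3,3]; return o+r*((z-o[2])/r[:,2])[:,None]
E
python3 - <<'E'
from h import *
for n in("top","side"):
    p,d=grab(n); np.savez(f"pics/{n}0.npz",p=p,d=d); cv2.imwrite(f"pics/{n}0.png",cv2.resize(p,(800,600)))
    print(n,env.camera_params(n)["cam_to_world"])
print(env.state())
E
```

```text
pics
top [[ 7.11078348e-03  9.85306954e-01 -1.70644785e-01  2.16457920e+02]
 [-9.99860905e-01  9.58027769e-03  1.36524525e-02 -6.61103282e+01]
 [ 1.50866808e-02  1.70523970e-01  9.85238026e-01  1.94364276e+03]
 [ 0.00000000e+00  0.00000000e+00  0.00000000e+00  1.00000000e+00]]
side [[ 9.65723435e-01  1.77672621e-01 -1.89237118e-01  2.67191826e+02]
 [-2.59529227e-01  6.74325068e-01 -6.91325020e-01 -1.12892365e+03]
 [ 4.77780418e-03  7.16741336e-01  6.97322759e-01  1.08134540e+03]
 [ 0.00000000e+00  0.00000000e+00  0.00000000e+00  1.00000000e+00]]
{'time_s': 0.1, 'qpos': array([ 7.25369452e+01,  1.83475991e+01,  8.96992442e+01,  8.19140113e-04,
        7.20428329e+01, -1.14762053e+00]), 'qvel': array([-0.00281597, -0.08968947, -0.03499605, -0.00437677, -0.00775639,
       -0.04852956]), 'effort': array([-2.21678038e-04, -4.13333130e+01, -2.32513994e+01,  7.29122409e-02,
        4.20729700e-02, -6.92009053e-05]), 'ee_pos': array([161.40991836, 551.41718659, 213.20930918]), 'ee_rot': array([-1.79997425e+02,  8.96425814e-02,  7.36843146e+01]), 'force': array([ 0.48541101,  0.57227331, -0.58462193]), 'torque': array([ 0.00199893,  0.01153228, -0.04989122]), 'gripper_width': 91.03386425017506}
```

View pics/top0.png

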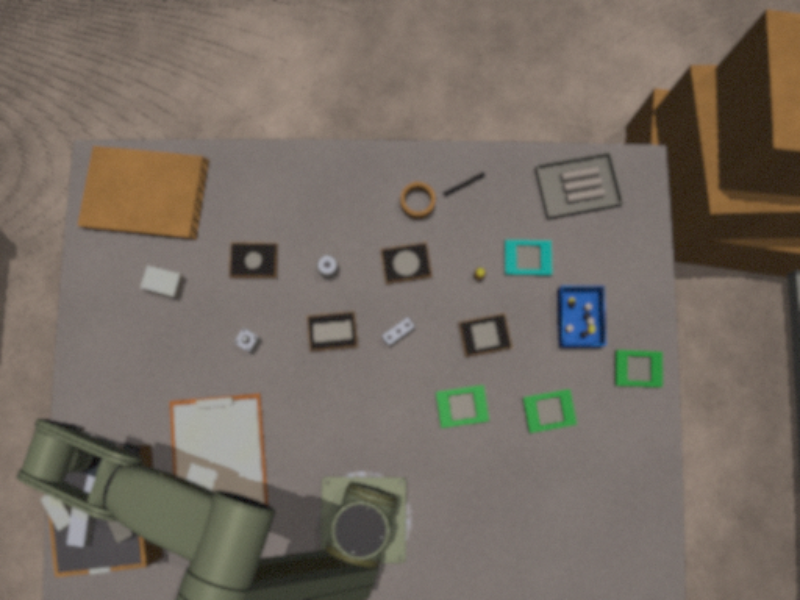

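View pics/side0.png

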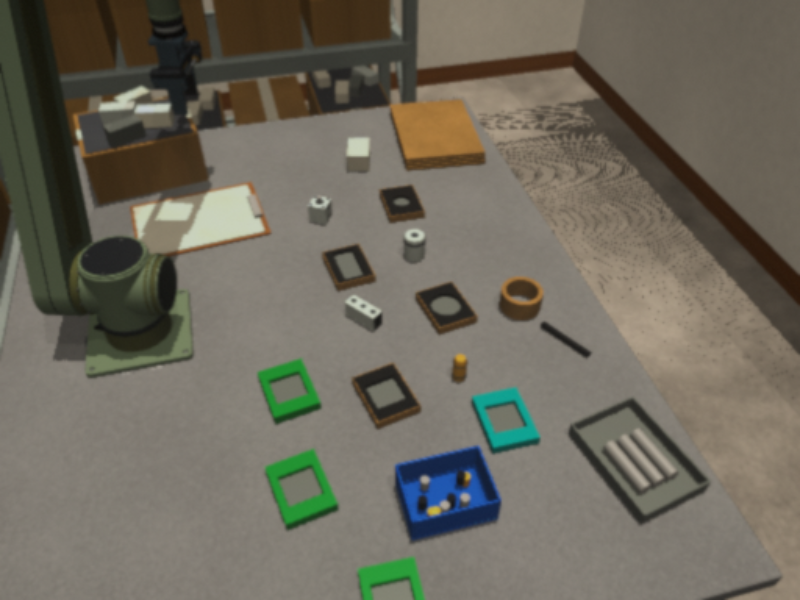

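The top view (800×600 pixels) shows these parts and cartons:
- **Parts:** cylinder (247,341), bowl (327,265), valve (398,331), silencer (480,273).
- **Cartons:** square recess (485,335), oblong (332,331), large round (406,263), small round (254,260).
- **Look-alikes:** the turquoise frame (528,258) and the green ones (462,407), (550,411), (639,369) are not the brown carton with black foam, so I'll leave them alone.
- **Bystanders:** tape roll (417,200), white box (162,281).

Next I'll confirm these in an enlarged crop and measure them.

```bash
python3 - <<'E'
from h import *
z=np.load("pics/top0.npz");p,d=z["p"],z["d"]
P=points("top",d)
s=512/800
cv2.imwrite("pics/crop_top.png",cv2.resize(p[140:240,125:365],None,fx=3.3,fy=3.3,interpolation=cv2.INTER_CUBIC))
for n,(u,v) in dict(bench=(290,300),cyl=(247,341),bowl=(327,265),valve=(398,331),sil=(480,273),sq=(485,335),ob=(332,331),lr=(406,263),sr=(254,260)).items():
    a,b=int(u*s),int(v*s); print(n,P[b,a].round(1),p[b,a], P[b-2:b+3,a-2:a+3,2].std().round(1))
Z=P[...,2]
# height blobs
m=((Z>28)&(Z<80)&(d>0)).astype(np.uint8); m[:140]=0;m[245:]=0;m[:,:125]=0
k,l,st,c=cv2.connectedComponentsWithStats(m)
for i in range(1,k):
    if st[i,4]>8:
        q=P[l==i]; print("blob",c[i]/s,st[i,4],np.median(q,0).round(1),"top",np.percentile(q[:,2],90).round(1))
hsv=cv2.cvtColor(p,cv2.COLOR_BGR2HSV)
for n,(u,v) in dict(sq=(485,335),ob=(332,331),lr=(406,263),sr=(254,260)).items():
    a,b=int(u*s),int(v*s)
    print(n,hsv[b,a-22:a+23,2])
E
```

```text
bench [537.5 192.2   4.4] [112 115 125] 5.2
cyl [427.5 286.1  54.2] [103  99 103] 6.4
bowl [620.   94.9  57. ] [99 95 98] 5.4
valve [459.5 -80.9  44. ] [135 129 130] 4.6
sil [ 603.9 -285.    58. ] [ 59 160 168] 4.2
sq [ 453.2 -300.1   15.9] [125 134 141] 378.9
ob [462.7  83.4   7.1] [132 142 149] 5.1
lr [635.9 -99.5  10.9] [124 135 139] 5.6
sr [643.2 289.   -1.8] [126 135 141] 5.5
blob [327.31717687 266.06079932] 147 [614.9  92.4  58. ] top 65.4
blob [479.72383721 273.25581395] 43 [ 601.8 -285.8   51.3] top 58.0
blob [580.67202194 314.66007053] 319 [ 500.5 -535.4   51.4] top 63.3
blob [571.37784091 301.91761364] 22 [ 533.7 -517.5   35.2] top 43.3
blob [588.46153846 305.28846154] 13 [ 527.5 -562.6   35. ] top 37.6
blob [588.34528689 324.0522541 ] 61 [ 477.  -561.7   34.4] top 40.2
blob [397.88773148 330.33371914] 162 [459.5 -82.9  39.1] top 46.0
blob [245.71340461 338.95970395] 152 [431.7 289.3  49.8] top 56.4
blob [568.75       327.27272727] 11 [ 468.8 -510.8   32.4] top 37.9
sq [126 120 124 124 121 115 103  85  68  50  42  43  40  53  89 117 135 140
 142 141 142 139 141 140 141 139 142 138 137 120  95  60  49  43  36  41
  54  86 109 122 125 123 124 123 125]
ob [129 127 128 124 125 121 114  99  71  67 100 134 149 148 150 150 152 149
 148 150 150 149 149 148 149 147 150 150 147 147 148 147 147 139 116  86
  65  84 107 120 125 121 124 124 124]
lr [127 127 129 130 129 123 119 108  85  59  39  36  41  56  89 118 137 142
 139 139 141 144 139 140 142 141 142 140 139 138 119  85  52  39  41  43
  57  82 108 123 127 125 130 128 129]
sr [128 126 127 129 129 129 121 100  68  44  38  40  44  36  40  44  77 110
 134 138 137 141 141 139 137 137 124  90  58  44  31  40  36  42  39  59
  77  92 113 125 125 126 128 129 129]
```

View pics/crop_top.png

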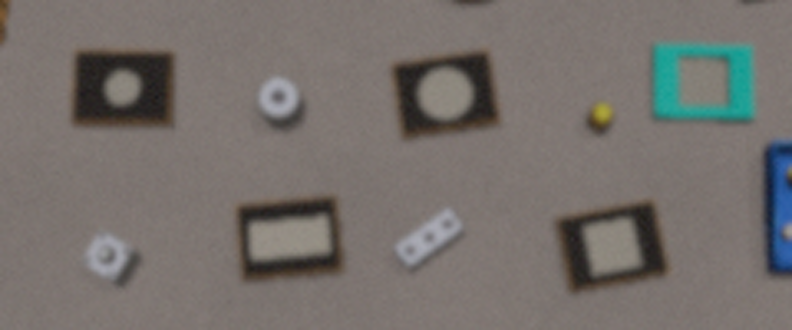

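```bash
cat > meas.py <<'E'
from h import *
F=4
def rect(n,mask,z,near):
    """contour nearest `near` (image px) in an F-times mask -> rect centre/angle at height z"""
    cs,_=cv2.findContours(mask,cv2.RETR_EXTERNAL,cv2.CHAIN_APPROX_NONE)
    cs=[c for c in cs if cv2.contourArea(c)>150]
    c=min(cs,key=lambda c:np.linalg.norm(c.reshape(-1,2).mean(0)/F-near))
    uv=(cv2.convexHull(c).reshape(-1,2)+.5)/F-.5
    w=ray(n,uv,z)[:,:2].astype(np.float32)
    (x,y),(a,b),t=cv2.minAreaRect(w)
    # long-side direction, deg
    if a<b: a,b,t=b,a,t+90
    M=cv2.moments(w.reshape(-1,1,2))
    return np.round([x,y,a,b,(t+90)%180-90,M["m10"]/M["m00"],M["m01"]/M["m00"]],1)
def up(p): return cv2.resize(p,None,fx=F,fy=F,interpolation=cv2.INTER_CUBIC)
if __name__=="__main__":
    s=512/800
    nests={"top":dict(sq=(485,335),ob=(332,331),lr=(406,263),sr=(254,260)),"side":dict(sq=(385,394),ob=(349,265),lr=(446,306),sr=(402,202))}
    parts={"top":dict(cyl=(247,341,50),bowl=(327,265,60),valve=(398,331,40),sil=(480,273,56)),"side":dict(cyl=(319,202,50),bowl=(414,237,60),valve=(363,304,40),sil=(460,358,56))}
    for n in("top","side"):
        p=up(np.load(f"pics/{n}0.npz")["p"]); hsv=cv2.cvtColor(p,cv2.COLOR_BGR2HSV); V=hsv[...,2]
        B,R=p[...,0].astype(int),p[...,2].astype(int)
        for k,(u,v) in nests[n].items():
            print(n,k,"outer",rect(n,((V<95)*255).astype(np.uint8),20,(u*s,v*s)))
            print(n,k,"floor",rect(n,((V>95)*255).astype(np.uint8),10,(u*s,v*s)))
        for k,(u,v,z) in parts[n].items():
            m=(R-B>60) if k=="sil" else (V>142)&(R-B<12) if n=="side" else (R-B<6)&(V>125)
            print(n,k,rect(n,(m*255).astype(np.uint8),z,(u*s,v*s)))
E
python3 meas.py
python3 - <<'E'
from h import *
p=np.load("pics/side0.npz")["p"]; print(p.shape)
cv2.imwrite("pics/crop_side.png",cv2.resize(p[110:280,190:320],None,fx=4.4,fy=3.5,interpolation=cv2.INTER_CUBIC))
E
```

```text
top sq outer [ 451.  -299.4  119.7   90.1  -79.1  451.  -299.5]
top sq floor [ 591.9 -105.6 2305.1 1651.9  -89.   617.2  -90. ]
top ob outer [457.   80.7 118.8  90.9 -83.8 456.9  81. ]
top ob floor [ 591.9 -105.6 2305.1 1651.9  -89.   617.2  -90. ]
top lr outer [ 632.5 -101.7  116.6   93.4  -81.7  632.6 -101.7]
top lr floor [ 591.9 -105.6 2305.1 1651.9  -89.   617.2  -90. ]
top sr outer [636.6 285.1 120.9  91.5  89.7 636.5 285.5]
top sr floor [ 591.9 -105.6 2305.1 1651.9  -89.   617.2  -90. ]
top cyl [432.9 291.8  51.1  46.8 -30.7 433.1 291.9]
top bowl [620.9  95.1  48.   47.3 -44.5 621.   95.6]
top valve [459.6 -82.6  84.3  34.2 -52.9 460.  -82.7]
top sil [ 6.044e+02 -2.857e+02  2.290e+01  2.140e+01 -6.000e-01  6.043e+02
 -2.852e+02]
side sq outer [ 452.1 -309.4  132.4   96.3  -78.6  452.4 -309.5]
side sq floor [ 524.8  137.2 1768.2 1701.7   79.7  537.3  177.2]
side ob outer [458.4  70.  140.9  95.4 -83.9 458.7  69.9]
side ob floor [ 524.8  137.2 1768.2 1701.7   79.7  537.3  177.2]
side lr outer [ 633.1 -111.8  135.3   99.4  -81.   633.5 -111.8]
side lr floor [ 524.8  137.2 1768.2 1701.7   79.7  537.3  177.2]
side sr outer [637.6 273.7 144.7  95.3  89.  637.6 273.4]
side sr floor [615.3 923.9  92.5  37.9  76.6 615.9 925.3]
side cyl [434.4 291.1  50.1  48.   61.9 434.2 290.4]
side bowl [621.7  97.6  43.   41.7 -35.2 621.9  97.1]
side valve [460.  -81.7  82.4  32.6 -54.7 458.3 -80.6]
side sil [ 606.  -290.9   33.    22.5   71.4  606.1 -291.3]
(384, 512, 3)
```

The enlarged crop confirms the four brown cartons with black foam and their recess shapes. The turquoise and green frames differ. I now have measurements for all the items, so I'll write a small helper that converts a target into tool-axis shifts.

```bash
cat > go.py <<'E'
import sys
from h import *
from scipy.spatial.transform import Rotation as Ro
s=env.state(); x,y,z,yaw=map(float,sys.argv[1:5])
R=Ro.from_euler("xyz",s["ee_rot"],degrees=True)
t=R.inv().apply(np.array([x,y,z])-s["ee_pos"])
dy=(s["ee_rot"][2]-yaw+90)%180-90
print("shift m",(t/1000).round(4),"roll",round(dy,1),"q6 after~",round(np.degrees(np.arctan2(y,x))-(s["ee_rot"][2]-dy),0))
print("at",s["ee_pos"].round(1),s["ee_rot"].round(1),"w",round(s["gripper_width"],1),"F",s["force"].round(1),"t",s["time_s"])
E
python3 go.py 433 291.5 120 60.5
```

```text
shift m [-0.173   0.3337  0.0935] roll 13.2 q6 after~ -27.0
at [161.4 551.4 213.2] [-1.80e+02  1.00e-01  7.37e+01] w 91.0 F [ 0.5  0.6 -0.6] t 0.1
```

```bash
python3 -m pendant '[{"xyz":[-0.173,0.334,0.093],"roll":13.2,"jaw":0},{"xyz":[-0.173,0.334,0.093],"roll":13.2,"jaw":0},{"xyz":[-0.173,0.334,0.093],"roll":13.2,"jaw":0},{"xyz":[-0.173,0.334,0.093],"roll":13.2,"jaw":0},{"xyz":[-0.173,0.334,0.093],"roll":13.2,"jaw":0},{"xyz":[-0.173,0.334,0.093],"roll":13.2,"jaw":0},{"xyz":[-0.173,0.334,0.093],"roll":13.2,"jaw":0},{"xyz":[-0.173,0.334,0.093],"roll":13.2,"jaw":0}]' 30; python3 go.py 433 291.5 17 60.5
python3 - <<'E'
from h import *
for n in("top","side"):
    p,d=grab(n); cv2.imwrite(f"pics/{n}1.png",p)
t=cv2.imread("pics/top1.png")[170:260,110:230];s=cv2.imread("pics/side1.png")[90:180,150:270]
cv2.imwrite("pics/c1.png",np.hstack([cv2.resize(i,(400,300),interpolation=cv2.INTER_CUBIC) for i in(t,s)]))
E
```

```text
time_s: 1.1
ee_pos: [433.5, 291.6, 120.6]
ee_rot: [-179.9, 0.0, 60.4]
force: [-1.3, 0.9, -0.3]
gripper_width: 91.1
shift m [-0.0003 -0.0002  0.1036] roll -0.1 q6 after~ -27.0
at [433.5 291.6 120.6] [-179.9    0.    60.4] w 91.1 F [-1.3  0.9 -0.3] t 1.1
```

View pics/c1.png

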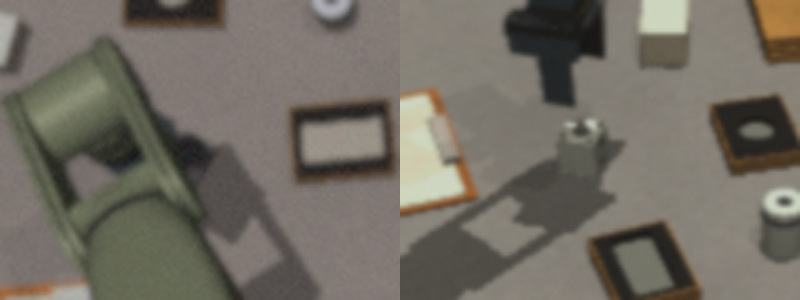

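The side crop (right half) shows the open gripper above the cylinder, whose top is near (580,130), with the near finger in front of it. I'll go down and grip.

```bash
python3 -m pendant '[{"xyz":[0,0,0.04],"roll":0,"jaw":0},{"xyz":[0,0,0.075],"roll":0,"jaw":0},{"xyz":[0,0,0.095],"roll":0,"jaw":0},{"xyz":[0,0,0.103],"roll":0,"jaw":0},{"xyz":[0,0,0.103],"roll":0,"jaw":1},{"xyz":[0,0,0.103],"roll":0,"jaw":1},{"xyz":[0,0,0.103],"roll":0,"jaw":1},{"xyz":[0,0,0.103],"roll":0,"jaw":1}]' 30; python3 -m pendant '[{"xyz":[0,0,0],"roll":0,"jaw":1},{"xyz":[0,0,0],"roll":0,"jaw":1},{"xyz":[0,0,0],"roll":0,"jaw":1},{"xyz":[0,0,-0.01],"roll":0,"jaw":1},{"xyz":[0,0,-0.035],"roll":0,"jaw":1},{"xyz":[0,0,-0.07],"roll":0,"jaw":1},{"xyz":[0,0,-0.1],"roll":0,"jaw":1},{"xyz":[0,0,-0.12],"roll":0,"jaw":1}]'; python3 go.py 451 -299.5 137 10.9
```

```text
time_s: 2.2
ee_pos: [433.8, 292.1, 18.5]
ee_rot: [180.0, -0.1, 60.5]
force: [0.2, 0.8, -0.6]
gripper_width: 54.1
time_s: 3.2
ee_pos: [433.4, 291.8, 139.4]
ee_rot: [180.0, -0.0, 60.5]
force: [-0.3, -0.3, -3.3]
gripper_width: 44.9
shift m [-0.5059  0.3066  0.0023] roll 49.6 q6 after~ -44.0
at [433.4 291.8 139.4] [180.   -0.   60.5] w 44.9 F [-0.3 -0.3 -3.3] t 3.2
```

The opening reads 44.9 mm and the force reading shows the cylinder's weight, so it is held. I'll carry it to the square carton.

```bash
python3 -m pendant '[{"xyz":[-0.026,0.015,0],"roll":5,"jaw":1},{"xyz":[-0.07,0.043,0],"roll":12,"jaw":1},{"xyz":[-0.12,0.073,0],"roll":20,"jaw":1},{"xyz":[-0.17,0.103,0],"roll":28,"jaw":1},{"xyz":[-0.22,0.133,0],"roll":36,"jaw":1},{"xyz":[-0.27,0.164,0],"roll":44,"jaw":1},{"xyz":[-0.32,0.194,0],"roll":49.6,"jaw":1},{"xyz":[-0.36,0.218,0],"roll":49.6,"jaw":1}]'; python3 go.py 451 -299.5 137 10.9
```

```text
time_s: 4.2
ee_pos: [445.0, -130.8, 138.0]
ee_rot: [-180.0, 0.0, 10.8]
force: [-0.2, -0.0, -3.4]
gripper_width: 44.9
shift m [-0.0257  0.1668  0.001 ] roll -0.1 q6 after~ -44.0
at [ 445.  -130.8  138. ] [-180.     0.    10.8] w 44.9 F [-0.2 -0.  -3.4] t 4.2
```

```bash
python3 -m pendant '[{"xyz":[-0.008,0.05,0],"roll":0,"jaw":1},{"xyz":[-0.015,0.1,0],"roll":0,"jaw":1},{"xyz":[-0.022,0.145,0],"roll":0,"jaw":1},{"xyz":[-0.026,0.167,0.01],"roll":0,"jaw":1},{"xyz":[-0.026,0.167,0.045],"roll":0,"jaw":1},{"xyz":[-0.026,0.167,0.075],"roll":0,"jaw":1},{"xyz":[-0.026,0.167,0.08],"roll":0,"jaw":1},{"xyz":[-0.026,0.167,0.08],"roll":0,"jaw":1}]'; python3 go.py 451 -299.5 28.5 10.9
python3 - <<'E'
from h import *
for n in("top","side"):
    p,d=grab(n); cv2.imwrite(f"pics/{n}2.png",p)
t=cv2.imread("pics/top2.png")[170:260,250:370];s=cv2.imread("pics/side2.png")[195:285,190:310]
cv2.imwrite("pics/c2.png",np.hstack([cv2.resize(i,(400,300),interpolation=cv2.INTER_CUBIC) for i in(t,s)]))
E
```

```text
time_s: 5.2
ee_pos: [452.0, -297.2, 58.1]
ee_rot: [-180.0, 0.0, 10.9]
force: [-0.6, -1.2, -2.3]
gripper_width: 45.1
shift m [-0.0014  0.0021  0.0296] roll 0.0 q6 after~ -44.0
at [ 452.  -297.2   58.1] [-180.     0.    10.9] w 45.1 F [-0.6 -1.2 -2.3] t 5.2
```

View pics/c2.png

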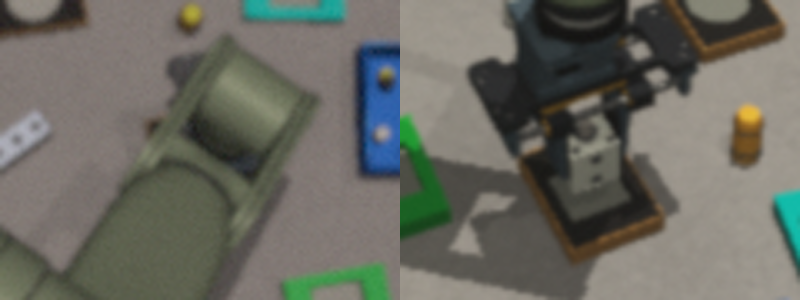

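The side crop shows the cylinder squared up over the square recess (block near (595,165)). I'll lower it 27 mm and then creep.

```bash
python3 -m pendant '[{"xyz":[-0.001,0.002,0.008],"roll":0,"jaw":1},{"xyz":[-0.001,0.002,0.015],"roll":0,"jaw":1},{"xyz":[-0.001,0.002,0.02],"roll":0,"jaw":1},{"xyz":[-0.001,0.002,0.024],"roll":0,"jaw":1},{"xyz":[-0.001,0.002,0.027],"roll":0,"jaw":1},{"xyz":[-0.001,0.002,0.029],"roll":0,"jaw":1},{"xyz":[-0.001,0.002,0.029],"roll":0,"jaw":1},{"xyz":[-0.001,0.002,0.029],"roll":0,"jaw":1}]'; python3 go.py 451 -299.5 28 10.9
```

```text
time_s: 6.3
ee_pos: [451.3, -299.8, 29.1]
ee_rot: [180.0, -0.0, 10.9]
force: [-0.5, -0.4, -2.6]
gripper_width: 45.0
shift m [-0.0003 -0.0004  0.0011] roll -0.0 q6 after~ -44.0
at [ 451.3 -299.8   29.1] [180.   -0.   10.9] w 45.0 F [-0.5 -0.4 -2.6] t 6.3
```

Still hanging, so I'll creep down another 1.5 mm to contact.

```bash
python3 -m pendant '[{"xyz":[0,0,0.0005],"roll":0,"jaw":1},{"xyz":[0,0,0.001],"roll":0,"jaw":1},{"xyz":[0,0,0.0015],"roll":0,"jaw":1},{"xyz":[0,0,0.0015],"roll":0,"jaw":1},{"xyz":[0,0,0.0015],"roll":0,"jaw":1},{"xyz":[0,0,0.0015],"roll":0,"jaw":0},{"xyz":[0,0,0.0015],"roll":0,"jaw":0},{"xyz":[0,0,0.0015],"roll":0,"jaw":0}]'; python3 -m pendant '[{"xyz":[0,0,0],"roll":0,"jaw":0},{"xyz":[0,0,-0.005],"roll":0,"jaw":0},{"xyz":[0,0,-0.02],"roll":0,"jaw":0},{"xyz":[0,0,-0.05],"roll":0,"jaw":0},{"xyz":[0,0,-0.08],"roll":0,"jaw":0},{"xyz":[0,0,-0.1],"roll":0,"jaw":0},{"xyz":[0,0,-0.1],"roll":0,"jaw":0},{"xyz":[0,0,-0.1],"roll":0,"jaw":0}]'; python3 go.py 604.5 -285.5 120 10.9
```

```text
time_s: 7.3
ee_pos: [451.3, -299.8, 27.3]
ee_rot: [180.0, -0.0, 10.9]
force: [-0.7, 0.1, -0.2]
gripper_width: 72.1
time_s: 8.3
ee_pos: [450.8, -299.4, 127.1]
ee_rot: [-180.0, 0.0, 10.9]
force: [0.1, -0.0, 0.5]
gripper_width: 91.4
shift m [0.1536 0.0153 0.007 ] roll -0.0 q6 after~ -36.0
at [ 450.8 -299.4  127.1] [-180.     0.    10.9] w 91.4 F [ 0.1 -0.   0.5] t 8.3
```

```bash
python3 -m pendant '[{"xyz":[0.04,0.004,0.002],"roll":0,"jaw":0},{"xyz":[0.09,0.009,0.004],"roll":0,"jaw":0},{"xyz":[0.135,0.013,0.007],"roll":0,"jaw":0},{"xyz":[0.154,0.015,0.007],"roll":0,"jaw":0},{"xyz":[0.154,0.015,0.007],"roll":0,"jaw":0},{"xyz":[0.154,0.015,0.04],"roll":0,"jaw":0},{"xyz":[0.154,0.015,0.045],"roll":0,"jaw":0},{"xyz":[0.154,0.015,0.045],"roll":0,"jaw":0}]'; python3 go.py 604.5 -285.5 17 10.9
python3 - <<'E'
from h import *
for n in("top","side"):
    p,d=grab(n); cv2.imwrite(f"pics/{n}3.png",p)
t=cv2.imread("pics/top3.png")[150:240,250:370];s=cv2.imread("pics/side3.png")[180:270,210:330]
cv2.imwrite("pics/c3.png",np.hstack([cv2.resize(i,(400,300),interpolation=cv2.INTER_CUBIC) for i in(t,s)]))
E
```

```text
time_s: 9.3
ee_pos: [604.4, -285.6, 82.4]
ee_rot: [-180.0, 0.1, 10.8]
force: [-0.3, -0.4, 0.4]
gripper_width: 91.5
shift m [0.0002 0.     0.0654] roll -0.1 q6 after~ -36.0
at [ 604.4 -285.6   82.4] [-1.80e+02  1.00e-01  1.08e+01] w 91.5 F [-0.3 -0.4  0.4] t 9.3
```

View pics/c3.png

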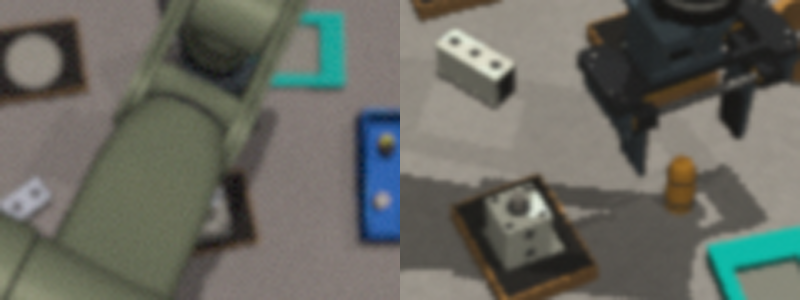

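The cylinder (520,225 in the side crop) sits squared in its recess. The silencer (681,185) is between the open fingers. I'll go down and grip.

```bash
python3 -m pendant '[{"xyz":[0,0,0.025],"roll":0,"jaw":0},{"xyz":[0,0,0.05],"roll":0,"jaw":0},{"xyz":[0,0,0.065],"roll":0,"jaw":0},{"xyz":[0,0,0.065],"roll":0,"jaw":1},{"xyz":[0,0,0.065],"roll":0,"jaw":1},{"xyz":[0,0,0.065],"roll":0,"jaw":1},{"xyz":[0,0,0.065],"roll":0,"jaw":1},{"xyz":[0,0,0.065],"roll":0,"jaw":1}]' 25; python3 -m pendant '[{"xyz":[0,0,0],"roll":0,"jaw":1},{"xyz":[0,0,0],"roll":0,"jaw":1},{"xyz":[0,0,0],"roll":0,"jaw":1},{"xyz":[0,0,0],"roll":0,"jaw":1},{"xyz":[0,0,-0.02],"roll":0,"jaw":1},{"xyz":[0,0,-0.06],"roll":0,"jaw":1},{"xyz":[0,0,-0.1],"roll":0,"jaw":1},{"xyz":[0,0,-0.12],"roll":0,"jaw":1}]'; python3 go.py 636.5 285.3 140 10.9
```

```text
time_s: 10.4
ee_pos: [605.5, -285.5, 17.8]
ee_rot: [180.0, -0.0, 10.9]
force: [-0.9, -0.2, -0.6]
gripper_width: 44.1
time_s: 11.4
ee_pos: [605.9, -285.8, 139.8]
ee_rot: [179.9, -0.1, 10.9]
force: [0.3, -0.4, -1.4]
gripper_width: 27.3
shift m [ 0.1379 -0.555  -0.0009] roll -0.0 q6 after~ 13.0
at [ 605.9 -285.8  139.8] [ 1.799e+02 -1.000e-01  1.090e+01] w 27.3 F [ 0.3 -0.4 -1.4] t 11.4
```

```bash
python3 -m pendant '[{"xyz":[0.007,-0.03,0],"roll":0,"jaw":1},{"xyz":[0.02,-0.08,0],"roll":0,"jaw":1},{"xyz":[0.034,-0.138,0],"roll":0,"jaw":1},{"xyz":[0.048,-0.195,0],"roll":0,"jaw":1},{"xyz":[0.063,-0.252,0],"roll":0,"jaw":1},{"xyz":[0.077,-0.31,0],"roll":0,"jaw":1},{"xyz":[0.091,-0.367,0],"roll":0,"jaw":1},{"xyz":[0.105,-0.425,0],"roll":0,"jaw":1}]'; python3 go.py 636.5 285.3 70 10.9
```

```text
time_s: 12.4
ee_pos: [627.7, 153.5, 137.2]
ee_rot: [180.0, 0.0, 10.9]
force: [0.0, 0.0, -0.4]
gripper_width: 27.3
shift m [ 0.0335 -0.1278  0.0671] roll -0.0 q6 after~ 13.0
at [627.7 153.5 137.2] [180.    0.   10.9] w 27.3 F [ 0.   0.  -0.4] t 12.4
```

```bash
python3 -m pendant '[{"xyz":[0.014,-0.05,0],"roll":0,"jaw":1},{"xyz":[0.025,-0.095,0],"roll":0,"jaw":1},{"xyz":[0.0335,-0.128,0],"roll":0,"jaw":1},{"xyz":[0.0335,-0.128,0.03],"roll":0,"jaw":1},{"xyz":[0.0335,-0.128,0.06],"roll":0,"jaw":1},{"xyz":[0.0335,-0.128,0.079],"roll":0,"jaw":1},{"xyz":[0.0335,-0.128,0.079],"roll":0,"jaw":1},{"xyz":[0.0335,-0.128,0.079],"roll":0,"jaw":1}]'; python3 go.py 636.5 285.3 28 10.9
python3 - <<'E'
from h import *
for n in("top","side"):
    p,d=grab(n); cv2.imwrite(f"pics/{n}4.png",p)
t=cv2.imread("pics/top4.png")[130:220,110:230];s=cv2.imread("pics/side4.png")[80:170,200:320]
cv2.imwrite("pics/c4.png",np.hstack([cv2.resize(i,(400,300),interpolation=cv2.INTER_CUBIC) for i in(t,s)]))
E
```

```text
time_s: 13.4
ee_pos: [637.8, 284.0, 59.6]
ee_rot: [-180.0, -0.1, 10.9]
force: [1.1, -0.0, -0.7]
gripper_width: 27.1
shift m [-0.001  -0.0015  0.0316] roll -0.0 q6 after~ 13.0
at [637.8 284.   59.6] [-1.80e+02 -1.00e-01  1.09e+01] w 27.1 F [ 1.1 -0.  -0.7] t 13.4
```

View pics/c4.png

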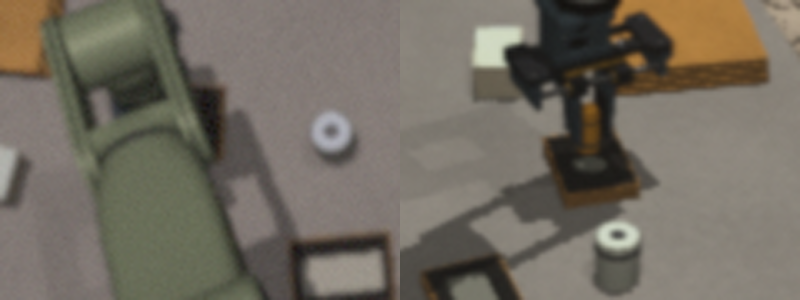

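The silencer (590,130 in the side crop) hangs just above the middle of the small round recess (590,165). I'll lower it.

```bash
python3 -m pendant '[{"xyz":[-0.001,-0.001,0.01],"roll":0,"jaw":1},{"xyz":[-0.001,-0.001,0.018],"roll":0,"jaw":1},{"xyz":[-0.001,-0.001,0.025],"roll":0,"jaw":1},{"xyz":[-0.001,-0.001,0.029],"roll":0,"jaw":1},{"xyz":[-0.001,-0.001,0.031],"roll":0,"jaw":1},{"xyz":[-0.001,-0.001,0.032],"roll":0,"jaw":1},{"xyz":[-0.001,-0.001,0.032],"roll":0,"jaw":1},{"xyz":[-0.001,-0.001,0.032],"roll":0,"jaw":1}]'; python3 go.py 636.5 285.3 28 10.9
```

```text
time_s: 14.5
ee_pos: [635.6, 284.6, 27.5]
ee_rot: [-180.0, -0.0, 10.9]
force: [-2.1, -0.7, 5.0]
gripper_width: 27.2
shift m [ 0.001  -0.0006 -0.0005] roll -0.0 q6 after~ 13.0
at [635.6 284.6  27.5] [-180.    -0.    10.9] w 27.2 F [-2.1 -0.7  5. ] t 14.5
```

The reading is now 5 N upward, so it's touching the bottom at the expected height. I'll release, retreat and head for the bowl.

```bash
python3 -m pendant '[{"xyz":[0,0,0],"roll":0,"jaw":0},{"xyz":[0,0,0],"roll":0,"jaw":0},{"xyz":[0,0,0],"roll":0,"jaw":0},{"xyz":[0,0,0],"roll":0,"jaw":0},{"xyz":[0,0,-0.01],"roll":0,"jaw":0},{"xyz":[0,0,-0.04],"roll":0,"jaw":0},{"xyz":[0,0,-0.08],"roll":0,"jaw":0},{"xyz":[0,0,-0.1],"roll":0,"jaw":0}]'; python3 go.py 621 96 115 10.9
```

```text
time_s: 15.5
ee_pos: [636.9, 285.1, 130.0]
ee_rot: [-179.9, -0.3, 10.9]
force: [-0.6, -0.3, -0.2]
gripper_width: 91.2
shift m [-0.0514  0.1827  0.0146] roll -0.0 q6 after~ -2.0
at [636.9 285.1 130. ] [-179.9   -0.3   10.9] w 91.2 F [-0.6 -0.3 -0.2] t 15.5
```

```bash
python3 -m pendant '[{"xyz":[-0.012,0.045,0.01],"roll":0,"jaw":0},{"xyz":[-0.027,0.1,0.01],"roll":0,"jaw":0},{"xyz":[-0.043,0.155,0.01],"roll":0,"jaw":0},{"xyz":[-0.0515,0.183,0.01],"roll":0,"jaw":0},{"xyz":[-0.0515,0.183,0.02],"roll":0,"jaw":0},{"xyz":[-0.0515,0.183,0.045],"roll":0,"jaw":0},{"xyz":[-0.0515,0.183,0.05],"roll":0,"jaw":0},{"xyz":[-0.0515,0.183,0.05],"roll":0,"jaw":0}]'; python3 go.py 621 96 20 10.9
python3 - <<'E'
from h import *
for n in("top","side"):
    p,d=grab(n); cv2.imwrite(f"pics/{n}5.png",p)
t=cv2.imread("pics/top5.png")[130:220,130:250];s=cv2.imread("pics/side5.png")[90:180,200:320]
cv2.imwrite("pics/c5.png",np.hstack([cv2.resize(i,(400,300),interpolation=cv2.INTER_CUBIC) for i in(t,s)]))
E
```

```text
time_s: 16.5
ee_pos: [619.8, 96.1, 76.3]
ee_rot: [-180.0, 0.0, 10.9]
force: [0.0, -0.3, 0.4]
gripper_width: 91.2
shift m [0.0012 0.0003 0.0563] roll 0.0 q6 after~ -2.0
at [619.8  96.1  76.3] [-180.     0.    10.9] w 91.2 F [ 0.  -0.3  0.4] t 16.5
```

View pics/c5.png

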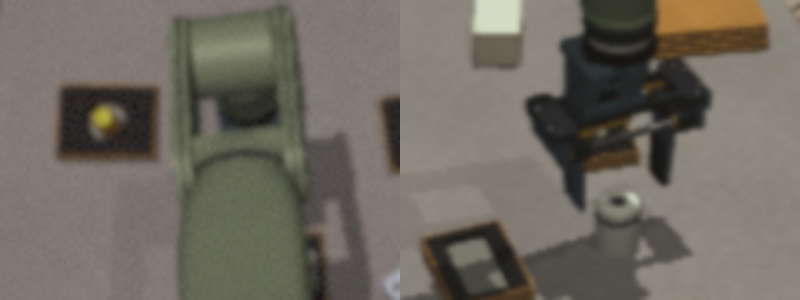

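The silencer (105,120 in the top crop) stands in the small round recess. The bowl (618,225 in the side crop) is between the fingers. I'll grip with the TCP near z = 20 mm.

```bash
python3 -m pendant '[{"xyz":[0.001,0,0.02],"roll":0,"jaw":0},{"xyz":[0.001,0,0.042],"roll":0,"jaw":0},{"xyz":[0.001,0,0.056],"roll":0,"jaw":0},{"xyz":[0.001,0,0.056],"roll":0,"jaw":0},{"xyz":[0.001,0,0.056],"roll":0,"jaw":1},{"xyz":[0.001,0,0.056],"roll":0,"jaw":1},{"xyz":[0.001,0,0.056],"roll":0,"jaw":1},{"xyz":[0.001,0,0.056],"roll":0,"jaw":1}]' 30; python3 -m pendant '[{"xyz":[0,0,0],"roll":0,"jaw":1},{"xyz":[0,0,0],"roll":0,"jaw":1},{"xyz":[0,0,0],"roll":0,"jaw":1},{"xyz":[0,0,-0.01],"roll":0,"jaw":1},{"xyz":[0,0,-0.035],"roll":0,"jaw":1},{"xyz":[0,0,-0.07],"roll":0,"jaw":1},{"xyz":[0,0,-0.1],"roll":0,"jaw":1},{"xyz":[0,0,-0.11],"roll":0,"jaw":1}]'; python3 go.py 632.5 -101.7 62 10.9
```

```text
time_s: 17.6
ee_pos: [620.8, 95.4, 20.7]
ee_rot: [-180.0, -0.0, 10.9]
force: [0.1, -0.2, 0.4]
gripper_width: 54.1
time_s: 18.6
ee_pos: [621.3, 95.4, 132.4]
ee_rot: [180.0, -0.2, 10.9]
force: [0.1, -0.1, -2.1]
gripper_width: 49.3
shift m [-0.0265  0.1957  0.0704] roll -0.0 q6 after~ -20.0
at [621.3  95.4 132.4] [180.   -0.2  10.9] w 49.3 F [ 0.1 -0.1 -2.1] t 18.6
```

```bash
python3 -m pendant '[{"xyz":[-0.005,0.035,0],"roll":0,"jaw":1},{"xyz":[-0.012,0.09,0],"roll":0,"jaw":1},{"xyz":[-0.019,0.145,0],"roll":0,"jaw":1},{"xyz":[-0.0265,0.196,0],"roll":0,"jaw":1},{"xyz":[-0.0265,0.196,0.03],"roll":0,"jaw":1},{"xyz":[-0.0265,0.196,0.06],"roll":0,"jaw":1},{"xyz":[-0.0265,0.196,0.072],"roll":0,"jaw":1},{"xyz":[-0.0265,0.196,0.072],"roll":0,"jaw":1}]'; python3 go.py 632.5 -101.7 30.5 10.9
python3 - <<'E'
from h import *
for n in("top","side"):
    p,d=grab(n); cv2.imwrite(f"pics/{n}6.png",p)
t=cv2.imread("pics/top6.png")[130:220,190:310];s=cv2.imread("pics/side6.png")[130:220,220:340]
cv2.imwrite("pics/c6.png",np.hstack([cv2.resize(i,(400,300),interpolation=cv2.INTER_CUBIC) for i in(t,s)]))
E
```

```text
time_s: 19.6
ee_pos: [630.9, -101.8, 57.2]
ee_rot: [-179.9, 0.1, 10.9]
force: [-0.4, 0.2, -1.5]
gripper_width: 49.3
shift m [0.0017 0.0002 0.0267] roll -0.0 q6 after~ -20.0
at [ 630.9 -101.8   57.2] [-1.799e+02  1.000e-01  1.090e+01] w 49.3 F [-0.4  0.2 -1.5] t 19.6
```

View pics/c6.png

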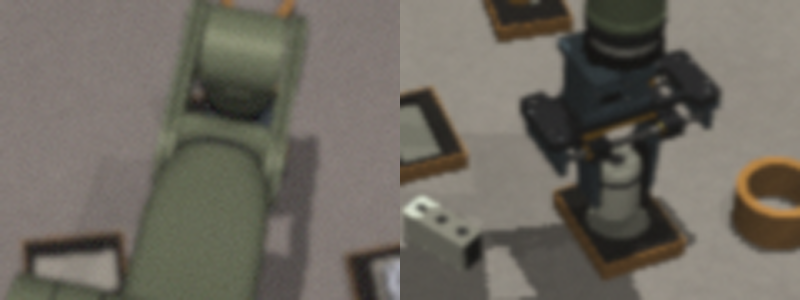

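The bowl (618,195 in the side crop) is over the large round recess. I'll lower it.

```bash
python3 -m pendant '[{"xyz":[0.0015,0,0.008],"roll":0,"jaw":1},{"xyz":[0.0015,0,0.015],"roll":0,"jaw":1},{"xyz":[0.0015,0,0.02],"roll":0,"jaw":1},{"xyz":[0.0015,0,0.024],"roll":0,"jaw":1},{"xyz":[0.0015,0,0.026],"roll":0,"jaw":1},{"xyz":[0.0015,0,0.027],"roll":0,"jaw":1},{"xyz":[0.0015,0,0.027],"roll":0,"jaw":1},{"xyz":[0.0015,0,0.027],"roll":0,"jaw":1}]'; python3 go.py 632.5 -101.7 30.5 10.9
```

```text
time_s: 20.7
ee_pos: [633.2, -101.9, 31.6]
ee_rot: [180.0, -0.0, 10.9]
force: [0.4, 0.0, -1.9]
gripper_width: 49.3
shift m [-0.0007 -0.0003  0.0011] roll -0.0 q6 after~ -20.0
at [ 633.2 -101.9   31.6] [180.   -0.   10.9] w 49.3 F [ 0.4  0.  -1.9] t 20.7
```

```bash
python3 -m pendant '[{"xyz":[0,0,0.0005],"roll":0,"jaw":1},{"xyz":[0,0,0.001],"roll":0,"jaw":1},{"xyz":[0,0,0.0015],"roll":0,"jaw":1},{"xyz":[0,0,0.0015],"roll":0,"jaw":1},{"xyz":[0,0,0.0015],"roll":0,"jaw":1},{"xyz":[0,0,0.0015],"roll":0,"jaw":0},{"xyz":[0,0,0.0015],"roll":0,"jaw":0},{"xyz":[0,0,0.0015],"roll":0,"jaw":0}]'; python3 -m pendant '[{"xyz":[0,0,0],"roll":0,"jaw":0},{"xyz":[0,0,-0.005],"roll":0,"jaw":0},{"xyz":[0,0,-0.02],"roll":0,"jaw":0},{"xyz":[0,0,-0.05],"roll":0,"jaw":0},{"xyz":[0,0,-0.08],"roll":0,"jaw":0},{"xyz":[0,0,-0.1],"roll":0,"jaw":0},{"xyz":[0,0,-0.1],"roll":0,"jaw":0},{"xyz":[0,0,-0.1],"roll":0,"jaw":0}]'; python3 go.py 460 -82.5 70 36.5
```

```text
time_s: 21.7
ee_pos: [633.2, -101.9, 29.6]
ee_rot: [-180.0, -0.0, 10.9]
force: [0.1, 1.0, -0.1]
gripper_width: 76.5
time_s: 22.7
ee_pos: [632.7, -101.8, 129.6]
ee_rot: [-180.0, 0.0, 10.9]
force: [-0.5, -0.5, -0.0]
gripper_width: 91.4
shift m [-0.1659 -0.0515  0.0597] roll -25.6 q6 after~ -47.0
at [ 632.7 -101.8  129.6] [-180.     0.    10.9] w 91.4 F [-0.5 -0.5 -0. ] t 22.7
```

```bash
python3 -m pendant '[{"xyz":[-0.04,-0.012,0],"roll":-8,"jaw":0},{"xyz":[-0.09,-0.028,0],"roll":-16,"jaw":0},{"xyz":[-0.14,-0.043,0],"roll":-24,"jaw":0},{"xyz":[-0.166,-0.0515,0.01],"roll":-25.6,"jaw":0},{"xyz":[-0.166,-0.0515,0.035],"roll":-25.6,"jaw":0},{"xyz":[-0.166,-0.0515,0.055],"roll":-25.6,"jaw":0},{"xyz":[-0.166,-0.0515,0.06],"roll":-25.6,"jaw":0},{"xyz":[-0.166,-0.0515,0.06],"roll":-25.6,"jaw":0}]'; python3 go.py 460 -82.5 15 36.5
python3 - <<'E'
from h import *
for n in("top","side"):
    p,d=grab(n); cv2.imwrite(f"pics/{n}7.png",p)
t=cv2.imread("pics/top7.png")[150:240,190:310];s=cv2.imread("pics/side7.png")[140:230,190:310]
cv2.imwrite("pics/c7.png",np.hstack([cv2.resize(i,(400,300),interpolation=cv2.INTER_CUBIC) for i in(t,s)]))
E
```

```text
time_s: 23.7
ee_pos: [460.2, -82.6, 69.5]
ee_rot: [-179.9, 0.0, 36.5]
force: [-0.1, -0.0, 0.4]
gripper_width: 91.4
shift m [-0.0001 -0.0001  0.0545] roll -0.0 q6 after~ -47.0
at [460.2 -82.6  69.5] [-179.9    0.    36.5] w 91.4 F [-0.1 -0.   0.4] t 23.7
```

View pics/c7.png

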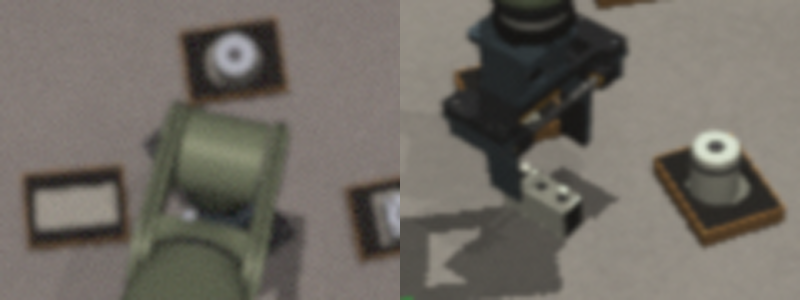

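The bowl (716,165 in the side crop) sits in its recess. The valve (550,200) is between the fingers, which are square to it. I'll grip it.

```bash
python3 -m pendant '[{"xyz":[0,0,0.02],"roll":0,"jaw":0},{"xyz":[0,0,0.04],"roll":0,"jaw":0},{"xyz":[0,0,0.0545],"roll":0,"jaw":0},{"xyz":[0,0,0.0545],"roll":0,"jaw":1},{"xyz":[0,0,0.0545],"roll":0,"jaw":1},{"xyz":[0,0,0.0545],"roll":0,"jaw":1},{"xyz":[0,0,0.0545],"roll":0,"jaw":1},{"xyz":[0,0,0.0545],"roll":0,"jaw":1}]' 40; python3 -m pendant '[{"xyz":[0,0,0],"roll":0,"jaw":1},{"xyz":[0,0,0],"roll":0,"jaw":1},{"xyz":[0,0,0],"roll":0,"jaw":1},{"xyz":[0,0,0],"roll":0,"jaw":1},{"xyz":[0,0,-0.01],"roll":0,"jaw":1},{"xyz":[0,0,-0.035],"roll":0,"jaw":1},{"xyz":[0,0,-0.07],"roll":0,"jaw":1},{"xyz":[0,0,-0.085],"roll":0,"jaw":1}]'; python3 go.py 457 81 55 6.1
```

```text
time_s: 24.8
ee_pos: [460.6, -82.7, 15.7]
ee_rot: [180.0, -0.0, 36.5]
force: [0.1, -0.7, -0.8]
gripper_width: 44.1
time_s: 25.8
ee_pos: [461.0, -82.8, 102.5]
ee_rot: [179.9, -0.1, 36.5]
force: [0.1, -0.0, -2.4]
gripper_width: 29.7
shift m [ 0.0941 -0.1342  0.0474] roll 30.4 q6 after~ 4.0
at [461.  -82.8 102.5] [ 1.799e+02 -1.000e-01  3.650e+01] w 29.7 F [ 0.1 -0.  -2.4] t 25.8
```

```bash
python3 -m pendant '[{"xyz":[0.018,-0.025,0],"roll":7,"jaw":1},{"xyz":[0.045,-0.064,0],"roll":16,"jaw":1},{"xyz":[0.072,-0.103,0],"roll":25,"jaw":1},{"xyz":[0.094,-0.134,0],"roll":30.4,"jaw":1},{"xyz":[0.094,-0.134,0.015],"roll":30.4,"jaw":1},{"xyz":[0.094,-0.134,0.035],"roll":30.4,"jaw":1},{"xyz":[0.094,-0.134,0.047],"roll":30.4,"jaw":1},{"xyz":[0.094,-0.134,0.047],"roll":30.4,"jaw":1}]'; python3 go.py 457 81 25.5 6.1
python3 - <<'E'
from h import *
for n in("top","side"):
    p,d=grab(n); cv2.imwrite(f"pics/{n}8.png",p)
t=cv2.imread("pics/top8.png")[150:240,150:270];s=cv2.imread("pics/side8.png")[120:210,170:290]
cv2.imwrite("pics/c8.png",np.hstack([cv2.resize(i,(400,300),interpolation=cv2.INTER_CUBIC) for i in(t,s)]))
E
```

```text
time_s: 26.8
ee_pos: [455.5, 80.8, 52.9]
ee_rot: [180.0, 0.1, 6.1]
force: [0.2, -0.1, -1.7]
gripper_width: 29.6
shift m [ 0.0016 -0.0001  0.0274] roll -0.0 q6 after~ 4.0
at [455.5  80.8  52.9] [1.8e+02 1.0e-01 6.1e+00] w 29.6 F [ 0.2 -0.1 -1.7] t 26.8
```

View pics/c8.png

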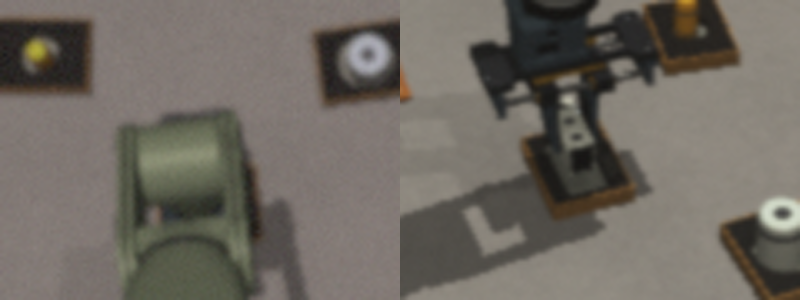

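The valve (575,135 in the side crop) lies along the oblong recess, above it. I'll lower it.

```bash
python3 -m pendant '[{"xyz":[0.001,0,0.008],"roll":0,"jaw":1},{"xyz":[0.001,0,0.015],"roll":0,"jaw":1},{"xyz":[0.001,0,0.02],"roll":0,"jaw":1},{"xyz":[0.001,0,0.024],"roll":0,"jaw":1},{"xyz":[0.001,0,0.027],"roll":0,"jaw":1},{"xyz":[0.001,0,0.028],"roll":0,"jaw":1},{"xyz":[0.001,0,0.028],"roll":0,"jaw":1},{"xyz":[0.001,0,0.028],"roll":0,"jaw":1}]'; python3 go.py 457 81 25.5 6.1
```

```text
time_s: 27.9
ee_pos: [457.4, 81.2, 25.5]
ee_rot: [-180.0, -0.0, 6.1]
force: [-0.2, -0.1, -2.4]
gripper_width: 29.8
shift m [-0.0004  0.0001  0.    ] roll -0.0 q6 after~ 4.0
at [457.4  81.2  25.5] [-180.    -0.     6.1] w 29.8 F [-0.2 -0.1 -2.4] t 27.9
```

```bash
python3 -m pendant '[{"xyz":[0,0,0.0005],"roll":0,"jaw":1},{"xyz":[0,0,0.001],"roll":0,"jaw":1},{"xyz":[0,0,0.001],"roll":0,"jaw":1},{"xyz":[0,0,0.001],"roll":0,"jaw":1},{"xyz":[0,0,0.001],"roll":0,"jaw":1},{"xyz":[0,0,0.001],"roll":0,"jaw":0},{"xyz":[0,0,0.001],"roll":0,"jaw":0},{"xyz":[0,0,0.001],"roll":0,"jaw":0}]'; python3 -m pendant '[{"xyz":[0,0,0],"roll":0,"jaw":0},{"xyz":[0,0,0],"roll":0,"jaw":0},{"xyz":[0,0,-0.02],"roll":0,"jaw":0},{"xyz":[0,0,-0.06],"roll":0,"jaw":0},{"xyz":[0,0,-0.1],"roll":0,"jaw":0},{"xyz":[0,0,-0.15],"roll":0,"jaw":0},{"xyz":[0,0,-0.2],"roll":0,"jaw":0},{"xyz":[0,0,-0.2],"roll":0,"jaw":0}]'; python3 go.py 200 380 230 60
```

```text
time_s: 28.9
ee_pos: [457.4, 81.1, 24.4]
ee_rot: [-180.0, -0.0, 6.1]
force: [0.2, -0.2, 1.0]
gripper_width: 57.0
time_s: 29.9
ee_pos: [459.6, 81.5, 228.3]
ee_rot: [-180.0, -0.5, 6.1]
force: [-0.8, -0.1, -0.3]
gripper_width: 90.9
shift m [-0.2265 -0.3243 -0.0036] roll -53.9 q6 after~ 2.0
at [459.6  81.5 228.3] [-180.    -0.5    6.1] w 90.9 F [-0.8 -0.1 -0.3] t 29.9
```

Now I'll move the arm aside for the final check.

```bash
python3 -m pendant '[{"xyz":[-0.03,-0.04,0],"roll":-8,"jaw":0},{"xyz":[-0.06,-0.09,0],"roll":-16,"jaw":0},{"xyz":[-0.1,-0.14,0],"roll":-25,"jaw":0},{"xyz":[-0.13,-0.19,0],"roll":-34,"jaw":0},{"xyz":[-0.17,-0.24,0],"roll":-43,"jaw":0},{"xyz":[-0.2,-0.29,0],"roll":-52,"jaw":0},{"xyz":[-0.226,-0.324,0],"roll":-54,"jaw":0},{"xyz":[-0.226,-0.324,0],"roll":-54,"jaw":0}]'
python3 - <<'E'
from meas import *
s=512/800
S={}
for n in("top","side"):
    p,d=grab(n); np.savez(f"pics/{n}9.npz",p=p,d=d); S[n]=p
p=up(S["top"]);V=p.max(2);B,R=p[...,0].astype(int),p[...,2].astype(int)
for k,(u,v,z) in dict(cyl=(485,333,60),valve=(332,329,50),bowl=(407,260,70),sil=(254,256,66)).items():
    m=(R-B>60)if k=="sil" else (R-B<6)&(V>125)
    print(k,rect("top",(m*255).astype(np.uint8),z,(u*s,v*s)))
t=S["top"][145:235,130:340];q=S["side"][100:290,180:320]
cv2.imwrite("pics/c9.png",np.hstack([cv2.resize(t,(450,193),interpolation=cv2.INTER_CUBIC),np.zeros((193,1,3),np.uint8)]) if 0 else np.vstack([cv2.resize(t,(700,300),interpolation=cv2.INTER_CUBIC)]))
cv2.imwrite("pics/c10.png",cv2.resize(q,(440,600),interpolation=cv2.INTER_CUBIC))
E
```

```text
time_s: 30.9
ee_pos: [196.2, 380.2, 223.1]
ee_rot: [-180.0, 0.1, 60.4]
force: [0.4, -0.2, -0.3]
gripper_width: 90.9
cyl [ 450.9 -300.6   48.8   46.4   11.3  451.4 -300.3]
valve [456.7  80.9  85.9  35.  -84.5 456.6  81.7]
bowl [ 631.5 -102.3   46.3   46.1  -43.8  631.4 -101.9]
sil [6.318e+02 2.831e+02 2.380e+01 2.360e+01 4.000e-01 6.322e+02 2.827e+02]
```

View pics/c9.png

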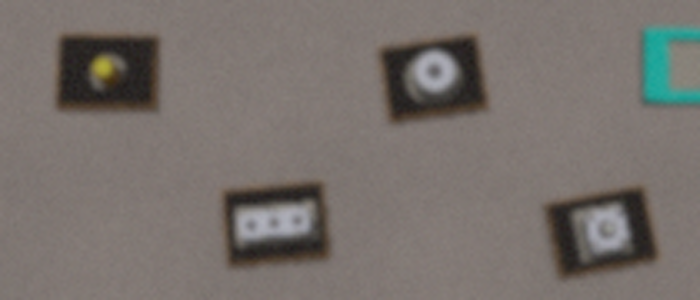

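View pics/c10.png

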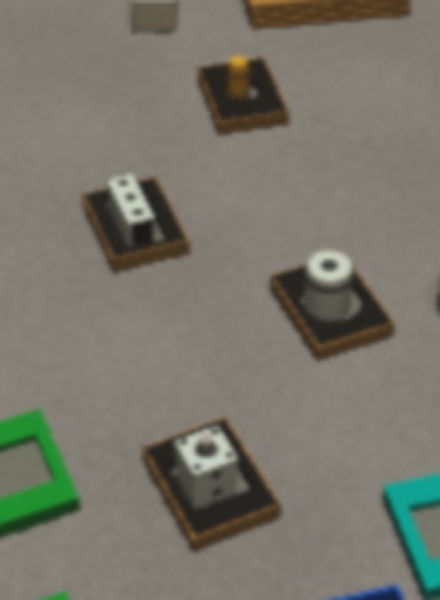

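All four parts sit in their own recesses: silencer (105,70), bowl (435,72), valve (275,222) and cylinder (605,230) in the top crop. The arm is clear, so I'm handing in.

```bash
python3 -c "
from workcell import env
print(env.job_done())"
```

```text
the job is handed in; nothing more can be done
None
```

All four parts are in their own cartons, and I handed the job in at about 31 s of robot time. Each one was gripped, carried, lowered to the recess bottom and released there. The hand-in reports no verdict.

**Final position check, one top-camera measurement against the recess middles:**

| Part | Offset from recess middle | Angle to recess |
|---|---|---|
| Cylinder | about 1 mm | about 0.5° |
| Valve | under 1 mm | about 0.5° |
| Bowl | about 1 mm | round |
| Silencer | about 5 mm | round |

- **Silencer:** its offset is the largest, partly because the colour mask took in some of its brass side. It is still inside the 12 mm limit.
- **Resting height:** I judged this from the arm's height and the force reading at release, not from a separate measurement. The silencer showed 5 N of contact. For the other three, the weight came off the reading within about 1–2 mm of the expected height.
- **Tape roll and white box:** the arm never touched either one. I did not re-measure their positions at the end.
- **Failed or disagreeing checks:** my attempt to measure the recess bottoms by brightness failed, so I used the carton outlines from the top view. The side view put the carton centres about 10 mm off, because its outlines included the carton walls. It put the silencer about 5 mm off, because its colour mask included the brass body. I ignored those figures.

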